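# Set out the knife stall's display

## Robot

A 7-joint arm with a two-finger parallel gripper is mounted at the origin on the work surface. World frame = base frame: x ahead of the robot, y to its left, z up, the work surface at z = 0. Lengths are in m, angles in rad, forces in N, time in s.
With the tool pointing down it reaches from about 0.425 to 0.825 m from the base axis. Payload 3.6 kg.
Tool frame: the origin (TCP) lies midway between the tips of the shut fingers; the grasp point (between the pads) lies 19 mm behind it; z points along the fingers, y is the direction in which the jaws open and shut (so a half turn about z gives the same grasp; the last joint's range is limited). The gripper opens to 85 mm and grips with 20 to 120 N. Pads are 22 mm wide; open, the fingers measure 114 mm over their backs; the gripper's body (76 mm by 85 mm) begins 54 mm behind the grasp point. The pads swing forward as they close: fully open they stand 13 mm farther back than shut.
Start: joints at [1.31, 0.615, -0.013, 1.423, 0.008, 1.103, -0.04], TCP at [0.151, -0.632, 0.231] pointing down, gripper open.
Joint ranges: [-3.12, 3.12], [-0.3, 2.06], [-1.34, 1.32], [0.26, 2.42], [-1.36, 4.5], [0.01, 1.98], [-2.84, 2.84]. Speed limits (rad/s): [2.79, 2.79, 3.14, 3.14, 3.14, 3.14, 3.14].

## Interface

Orientations are given as [roll, pitch, yaw] about the fixed x, y, z axes, in that order (R = Rz(yaw) Ry(pitch) Rx(roll)).
In Python, from bench import env, get_image, camera_info gives the robot as it stands. The module is installed in compiled form; this text tells all that it offers.
- The arm moves only by the shell command python3 -m handwheel 'ROWS' [OPENING]. ROWS is text: rows parted by semicolons, each of 6 numbers parted by spaces: the shift along the tool's x, y, z normalised to -1 to 1, where 1 is 0.5 m, then the turn, a rotation vector about the tool's x, y, z normalised to -1 to 1, where 1 is 45 degrees. In form: x y z rx ry rz; .... A call has 1 to 5 rows; each row is the pose to reach, as a shift and turn from the pose commanded when the call began, along the tool's axes at that moment; what a row does not reach only later rows make up. A row lasts 1/8 s, in which the tool goes at most 62.5 mm and 10.7 degrees, less where a joint would pass 70% of its speed; a pose out of reach is approached as far as the arm can. A call with a number of a shift or a turn outside -1 to 1 is refused whole. A call with a gripper value outside its range is refused whole. OPENING is the finger opening in mm, from 0 to 85.4, set as the call begins (- or left out, the last holds). The fingers move at their own pace and stop on an object; the grip force is fixed at half the most. Time passes only in rows, so rows that repeat a pose let the fingers close. It gives the time, the measured TCP pose, the force and the opening at its end, in the units of the state.
- env.observe(): the state, without advancing time (a new reading comes with each control period).
- get_image(name): name is "side" or "top" or "wrist"; returns (picture, depth): 480x640x3 uint8, red, green, blue; 480x640 float32, m along the optical axis (not along the pixel's ray), 0 where there is no reading.
- camera_info(name): a dict with "mtx" (3x3 intrinsics, pixels), "world_to_cam" (4x4, takes a point from world to camera coordinates). Camera axes: x right, y down, z forward; pixel columns grow to the right and rows downward; lengths in m; the calibration is good to about 2 mm. A picture is of the moment at which its call begins: read the wrist's pose just before it. camera_info takes no time and is no camera call; for the wrist camera it gives the pose at the moment of the call.
- env.sign_off(): hands the job in, once; it reports no verdict.
The state is a dict: "time_s": time; "q": joint angles; "joint_velocities": joint speeds; "joint_efforts": joint torques, N m; "ee_pos": TCP position; "ee_rot": TCP orientation; "force": force on the tool from outside, world axes, zero at the start; "ft_torque": the same for the moment, N m; "grip_width": finger opening in m.
Only numpy, scipy, OpenCV 4.12 (cv2) and the standard library are available. Lean on these libraries where they do the work, as an engineer would, in place of code of your own. Each camera call takes 0.05 s, during which the arm holds its last target. There are 200 camera calls.

## Task

Set out the stall's display. On the dark display board, stand the red-lidded tin centred on the round cork pad to the left of the show knife and the green-lidded tin centred on the pad to its right (left and right as the robot sees them, looking out over the counter), and stand the small teal pot upright in the middle of the green tin's lid. Stand the yellow carton upright in the gap between the white and the blue carton in the woven tray, down on the tray's floor, without shifting those two, and leave the purple-lidded tin where it stands.

Things in the scene. Friction and masses are not known exactly. Their poses are not given: they have to be found in the camera images.
- red_tin_c (a point): Loose round straw-coloured bamboo tin with a red lid and red bands, 56 mm diameter, 70 mm tall, flat top, about 0.16 kg, standing on the counter at the start. The point is its centre, 35 mm above its underside; z is its upright axis. 
- green_tin_c (a point): Loose round straw-coloured bamboo tin with a green lid and green bands, 56 mm diameter, 70 mm tall, flat top, about 0.16 kg, standing on the counter at the start. The point is its centre, 35 mm above its underside; z is its upright axis. 
- pot_c (a point): Loose small round teal pot with a small cork plug flush in its top, 40 mm diameter, 40 mm tall, flat top and bottom, about 0.07 kg, standing on the counter at the start. The point is its centre, 20 mm above its underside; z is its upright axis.
- yellow_box_c (a point): Loose upright yellow carton with a red ribbon cross, 50 mm (its x) by 34 mm (its y) and 84 mm tall (its z), about 0.2 kg, standing on the counter at the start. The point is its centre, 42 mm above its underside. Held by its two narrow faces (fingers closing along its x, 50 mm apart) it can be let down into the gap, as the fingers then clear the neighbours.
- board: Fixed dark wood board, 130 (x) by 250 (y) mm, 10 mm thick; origin at its underside's centre, z up, x away from the robot (within 0.2 rad), y to the robot's left. Flush cork pads, 70 mm diameter, at (0, +90) mm (left) and (0, -90) mm (right), tops 10 mm above the counter. Between them a fixed sheathed show knife lies along x on a rest, 24 mm wide, 118 long, top 47 mm above the counter.
- tray: Fixed shallow woven tray, 78 (x) by 126 (y) mm outside, walls 5 mm thick and 20 mm high, floor top 5 mm above the counter; origin at its underside's centre, z up, x away from the robot (within 0.3 rad). White and blue cartons stand in it side by side along y; the gap between them, 44 mm wide along y, is centred on the origin. The yellow carton goes there with its x along the tray's x.
- white_box_c (a point): Loose white carton with a pink ribbon cross, 50 (x) by 34 (y) by 84 mm tall, standing in the tray on one side of the gap (either side), its centre 39 mm from the tray's centre along the tray's y. The point is its centre. To be left in place.
- blue_box_c (a point): Loose blue carton with a white ribbon cross, 50 (x) by 34 (y) by 84 mm tall, standing in the tray on the other side of the gap, its centre 39 mm from the tray's centre along the tray's y. The point is its centre. To be left in place.
- purple_tin_c (a point): Loose round straw-coloured bamboo tin with a purple lid and purple bands, 56 mm diameter, 70 mm tall, flat top, about 0.16 kg, standing on the counter at the start, among the things to be moved. The point is its centre, 35 mm above its underside; z is its upright axis. To be left where it stands.
Things that resemble listed ones, but are neither listed nor needed, are in the scene too. Of the things that look like the part that bears pot_c, the largest one is meant.

How it is judged:
By the outcome, as a careful person would: the job done as asked, in the order asked, and still so for the second after the job is handed in, with the robot touching nothing.
It also fails if it takes over 115 s, if anything falls off the work surface, if the arm or the gripper's body presses on something with over 40 N, if the wrist force passes 120 N, or if a joint passes its speed limit or range.

## Working session

There is one attempt and no reset: what is moved stays moved. The work goes in short steps, Python scripts to look and compute and a shell command to move; the robot and the scene stay as the last step left them, time stands still between calls to the robot, and variables do not carry over. Pictures are saved under pics/ and viewed, about 12 in all and at most 16, crops included, and the job is handed in when it is done.

```bash
mkdir -p pics; ls; python3 - <<'E'
from bench import env,get_image,camera_info
import cv2,numpy as np
s=env.observe();print({k:np.round(v,3).tolist() for k,v in s.items()})
for n in("top","side"):
    im,d=get_image(n);np.savez(f"pics/{n}0.npz",im=im,d=d,**camera_info(n));cv2.imwrite(f"pics/{n}0.png",im[...,::-1])
    c=camera_info(n);print(n,c['mtx'].round(1).tolist(),c['world_to_cam'].round(3).tolist())
E
```

```text
pics
{'time_s': 0.0, 'q': [1.311, 0.616, -0.013, 1.425, 0.008, 1.103, -0.04], 'joint_velocities': [0.0, -0.002, -0.002, -0.004, -0.0, -0.001, -0.0], 'joint_efforts': [0.0, -46.922, 0.259, -17.103, 0.01, 0.01, -0.0], 'ee_pos': [0.15, -0.632, 0.23], 'ee_rot': [-3.139, 0.0, 0.234], 'force': [-0.182, -0.455, 0.335], 'ft_torque': [-0.01, 0.005, 0.023], 'grip_width': 0.085}
top [[529.2, 0.0, 317.8], [0.0, 529.2, 246.0], [0.0, 0.0, 1.0]] [[-0.006, -0.999, -0.04, 0.053], [-0.998, 0.008, -0.068, 0.481], [0.069, 0.04, -0.997, 0.97], [0.0, 0.0, 0.0, 1.0]]
side [[595.8, 0.0, 316.7], [0.0, 595.8, 226.4], [0.0, 0.0, 1.0]] [[-0.712, -0.702, 0.003, 0.345], [-0.352, 0.354, -0.866, 0.209], [0.607, -0.618, -0.499, 0.806], [0.0, 0.0, 0.0, 1.0]]
```

View pics/top0.png

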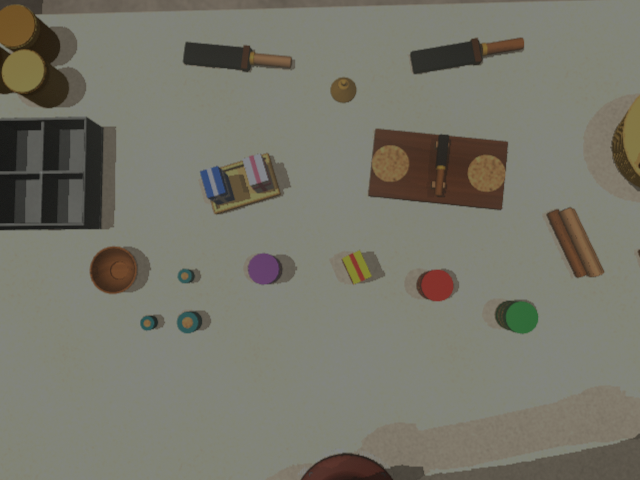

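View pics/side0.png

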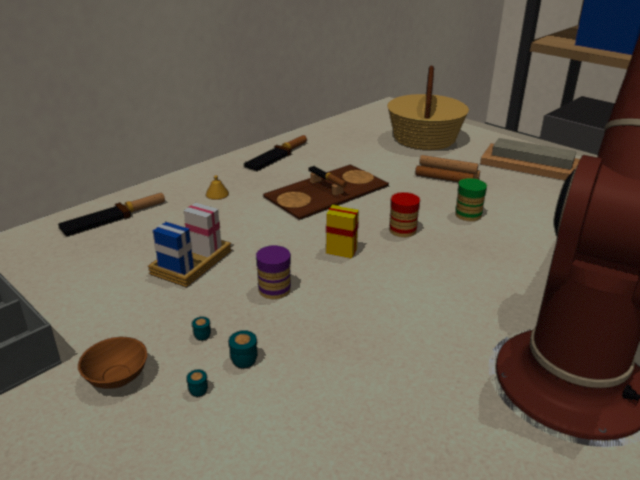

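Top view, what could be mistaken for what:
- **Pot:** teal pots at (189,322), the large one and the one meant, and smaller look-alikes at (186,276) and (148,323).
- **Tins:** red lid (436,285), green (520,317), purple (265,269), which stays put.
- **Cartons:** yellow (357,267). Blue (214,182) and white (257,170) stand in the tray.
- **Board:** left pad (391,163), right pad (486,173). Loose knives at (240,57) and (465,55) are not the show knife.

```bash
cat > h.py <<'E'
import numpy as np,cv2
from bench import env,get_image,camera_info
def ray(c,px,z):
    M=c['world_to_cam'];R=M[:3,:3];o=-R.T@M[:3,3]
    d=R.T@np.linalg.inv(c['mtx'])@np.array([px[0],px[1],1.]);return (o+d*(z-o[2])/d[2])[:2]
def mask(im,lo,hi):
    h=cv2.cvtColor(im,cv2.COLOR_RGB2HSV);lo,hi=np.array(lo),np.array(hi)
    if lo[0]>hi[0]: return cv2.inRange(h,lo,np.array([180,*hi[1:]]))|cv2.inRange(h,np.array([0,*lo[1:]]),hi)
    return cv2.inRange(h,lo,hi)
def blobs(m,amin=60,box=None):
    if box is not None:
        k=np.zeros_like(m);k[box[1]:box[3],box[0]:box[2]]=1;m=m*k
    c,_=cv2.findContours(m,cv2.RETR_EXTERNAL,cv2.CHAIN_APPROX_NONE)
    return sorted([a for a in c if cv2.contourArea(a)>amin],key=cv2.contourArea,reverse=True)
def toworld(c,cont,z): return np.array([ray(c,p,z) for p in cont.reshape(-1,2)])
def circ(c,cont,z):
    w=toworld(c,cont,z).astype(np.float32);(x,y),r=cv2.minEnclosingCircle(w);return np.round([x,y,r],4)
def rect(c,cont,z):
    w=toworld(c,cont,z).astype(np.float32)*1000;(x,y),(a,b),t=cv2.minAreaRect(w);return np.round([x,y,a,b,t],1)
E
python3 - <<'E'
from h import *
f=np.load('pics/top0.npz');im=f['im'];c={k:f[k] for k in('mtx','world_to_cam')};d=f['d']
hsv=cv2.cvtColor(im,cv2.COLOR_RGB2HSV)
for n,p in dict(red=(436,285),green=(520,317),purple=(265,269),teal=(180,322),yel=(350,262),rib=(357,267),blue=(208,180),white=(250,165),padL=(391,163),board=(415,150),rim=(240,210)).items(): print(n,hsv[p[1],p[0]],d[p[1],p[0]])
for n,lo,hi,z,b in [('red',(172,120,90),(6,255,255),.07,(410,260,460,310)),('green',(50,120,70),(80,255,255),.07,(490,290,550,340)),('purple',(125,80,60),(155,255,255),.07,(240,250,290,290)),
  ('teal',(82,80,30),(105,255,255),.04,(130,260,210,340)),('padL',(5,80,90),(25,255,255),.01,(370,140,412,187)),('padR',(5,80,90),(25,255,255),.01,(464,150,507,197))]:
    for k in blobs(mask(im,lo,hi),30,b)[:3]: print(n,circ(c,k,z),cv2.boundingRect(k))
for n,lo,hi,z,b in [('yel',(20,120,110),(35,255,255),.084,(335,245,385,290)),('blue',(105,120,60),(125,255,255),.089,(195,160,240,215)),('board',(0,60,20),(14,255,95),.01,(360,120,520,215))]:
    for k in blobs(mask(im,lo,hi),30,b)[:3]: print(n,rect(c,k,z),cv2.boundingRect(k))
cv2.imwrite('pics/crop1.png',np.hstack([cv2.resize(im[240:345,120:260],None,fx=4,fy=4,interpolation=2),cv2.resize(im[140:245,190:290],None,fx=4,fy=4)[:,:400]])[...,::-1][:, :800])
E
```

```text
red [  2 170 129] 0.9195771
green [ 63 132 104] 0.9108217
purple [146  98 104] 0.9366896
teal [ 89 119  86] 0.9636877
yel [ 31 160 131] 0.9169508
rib [  3 166 129] 0.9143154
blue [109 140 118] 0.9325058
white [110  11 134] 0.9273273
padL [ 17 129 127] 0.9957233
board [ 11 126  69] 1.0015597
rim [ 37  18 130] 1.0159755
red [ 0.4081 -0.1595  0.0278] (421, 270, 32, 31)
green [ 0.352 -0.303  0.027] (506, 302, 32, 31)
purple [0.4386 0.144  0.0268] (249, 254, 30, 30)
teal [0.3428 0.2873 0.0192] (178, 312, 20, 21)
teal [0.3416 0.3615 0.0128] (141, 316, 14, 14)
teal [0.4273 0.2934 0.0127] (178, 270, 14, 13)
padL [ 0.6376 -0.0875  0.0361] (372, 145, 37, 37)
padR [ 0.6161 -0.2667  0.0358] (467, 155, 39, 37)
yel [435.7 -10.   48.6  12.9  24.3] (342, 256, 18, 28)
yel [444.1 -29.1  48.6  12.4  24.1] (353, 251, 18, 28)
blue [593.9 221.3  48.1  11.2  17. ] (212, 167, 13, 27)
blue [588.  241.8  48.3  10.   16.3] (201, 170, 12, 28)
board [ 626.  -176.7  249.4  129.4   83.2] (369, 129, 139, 81)
```

Estimates are consistent. Next: check the pot and tray choice in a crop, and move above the red tin while turning to yaw 90°.

View pics/crop1.png

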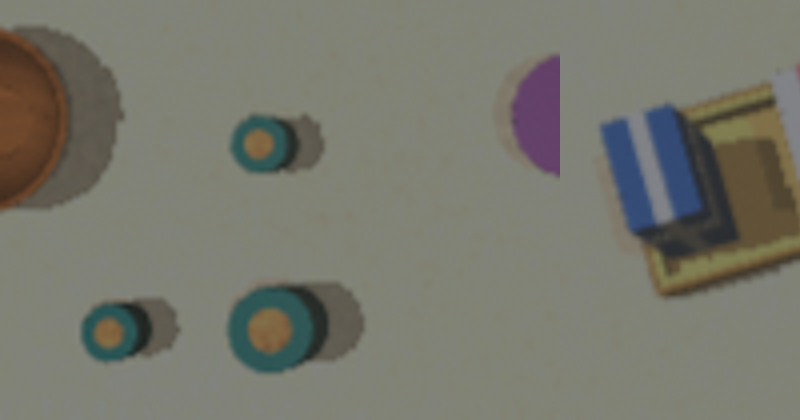

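```bash
cat > go.py <<'E'
# prints the tool-frame row from the current pose to x y z yawdeg
import sys;from h import *
from scipy.spatial.transform import Rotation as Ro
s=env.observe();t=[float(a) for a in sys.argv[1:5]]
R=Ro.from_euler('xyz',s['ee_rot']);G=Ro.from_euler('xyz',[np.pi,0,np.radians(t[3])])
print('t',round(s['time_s'],2),'pos',np.round(s['ee_pos'],4),'rot',np.degrees(s['ee_rot']).round(2),'w',round(s['grip_width'],4),'F',np.round(s['force'],1))
print('row',np.round(R.inv().apply(np.array(t[:3])-s['ee_pos'])/.5,4),np.round((R.inv()*G).as_rotvec()/(np.pi/4),4))
E
python3 -m handwheel '0.36 -0.4 0 0 0 -1;0.36 -0.4 0 0 0 -1;0.36 -0.4 0 0 0 -1;0.36 -0.4 0 0 0 -1;0.36 -0.4 0 0 0 -1' 85; python3 go.py 0.408 -0.16 0.18 90
```

```text
time_s: 0.72
ee_pos: [0.2815, -0.3918, 0.2313]
ee_rot: [-3.141, -0.002, 1.028]
force: [-0.8, 0.5, -0.3]
grip_width: 0.0851
t 0.72 pos [ 0.2815 -0.3918  0.2313] rot [-1.7995e+02 -1.3000e-01  5.8880e+01] w 0.0851 F [-0.8  0.5 -0.3]
row [ 0.5274 -0.0229  0.1039] [-3.000e-04 -3.000e-03 -6.916e-01]
```

The crop shows the large teal pot at crop pixel (270,328), 20 mm in radius against 13 mm for the look-alikes, and an open gap to the right of the blue carton.

```bash
python3 -m handwheel '0.527 -0.023 0.104 0 0 -0.69;0.527 -0.023 0.104 0 0 -0.69;0.527 -0.023 0.104 0 0 -0.69;0.527 -0.023 0.104 0 0 -0.69;0.527 -0.023 0.104 0 0 -0.69'
python3 -m handwheel '0 0 0 0 0 0;0 0 0 0 0 0'
python3 go.py 0.408 -0.16 0.021 90
python3 - <<'E'
from h import *
c=camera_info('wrist');im,d=get_image('wrist');cv2.imwrite('pics/w1.png',im[...,::-1])
k=blobs(mask(im,(170,110,60),(8,255,255)),2000)
for a in k[:3]: print(circ(c,a,.07),cv2.boundingRect(a))
E
```

```text
time_s: 1.35
ee_pos: [0.4092, -0.1623, 0.1788]
ee_rot: [3.141, -0.002, 1.566]
force: [-0.8, -1.5, -0.4]
grip_width: 0.0852
time_s: 1.6
ee_pos: [0.407, -0.1675, 0.1792]
ee_rot: [-3.141, 0.001, 1.558]
force: [-1.6, -0.4, -0.3]
grip_width: 0.0851
t 1.6 pos [ 0.407  -0.1675  0.1792] rot [-1.7996e+02  5.0000e-02  8.9250e+01] w 0.0851 F [-1.6 -0.4 -0.3]
row [0.0153 0.002  0.3164] [-0.001   0.0012 -0.0166]
[ 0.4087 -0.1587  0.0282] (281, 188, 81, 81)
```

View pics/w1.png

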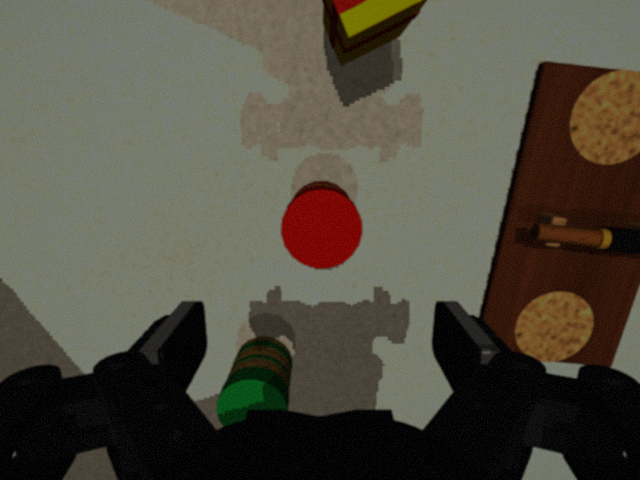

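The wrist picture shows the red lid at (321,228), giving (0.409, -0.159), which agrees with the top view. The board is at right and the green tin at the bottom. Descend and grip.

```bash
python3 -m handwheel '0.0176 0.003 0 0 0 -0.017;0.0176 0.003 0.11 0 0 -0.017;0.0176 0.003 0.22 0 0 -0.017;0.0176 0.003 0.316 0 0 -0.017;0.0176 0.003 0.316 0 0 -0.017'
python3 -m handwheel '0 0 0 0 0 0;0 0 0 0 0 0;0 0 0 0 0 0;0 0 0 0 0 0;0 0 0 0 0 0' 40
python3 go.py 0.6376 -0.0875 0.14 90
```

```text
time_s: 2.28
ee_pos: [0.4071, -0.1561, 0.019]
ee_rot: [-3.135, -0.002, 1.575]
force: [-0.3, -0.7, 0.0]
grip_width: 0.0848
time_s: 2.9
ee_pos: [0.4102, -0.1574, 0.0236]
ee_rot: [3.138, 0.002, 1.574]
force: [-0.5, 0.6, 7.5]
grip_width: 0.0549
t 2.9 pos [ 0.4102 -0.1574  0.0236] rot [1.7979e+02 1.0000e-01 9.0180e+01] w 0.0549 F [-0.5  0.6  7.5]
row [ 0.138   0.456  -0.2314] [0.0047 0.0022 0.004 ]
```

```bash
python3 -m handwheel '0 0 -0.11 0 0 0;0 0 -0.2 0 0 0;0.03 0.1 -0.2 0 0 0;0.07 0.2 -0.2 0 0 0;0.1 0.3 -0.2 0 0 0'
python3 -m handwheel '0.02 0.08 0 0 0 0;0.04 0.156 0 0 0 0;0.04 0.156 0 0 0 0;0.04 0.156 0 0 0 0;0.04 0.156 0 0 0 0'
python3 go.py 0.637 -0.087 0.033 90
python3 - <<'E'
from h import *
c=camera_info('top');im,d=get_image('top')
for k in blobs(mask(im,(172,110,80),(8,255,255)),60,(340,90,450,230))[:3]:print(circ(c,k,.19),cv2.boundingRect(k))
c=camera_info('wrist');im,d=get_image('wrist');cv2.imwrite('pics/w2.png',im[...,::-1])
E
```

```text
time_s: 3.52
ee_pos: [0.5604, -0.1058, 0.1233]
ee_rot: [3.139, 0.0, 1.574]
force: [1.0, -0.5, -2.2]
grip_width: 0.0551
time_s: 4.15
ee_pos: [0.6357, -0.087, 0.1217]
ee_rot: [-3.141, 0.001, 1.573]
force: [0.5, -1.1, -1.6]
grip_width: 0.0547
t 4.15 pos [ 0.6357 -0.087   0.1217] rot [-1.7994e+02  5.0000e-02  9.0150e+01] w 0.0547 F [ 0.5 -1.1 -1.6]
row [0.0002 0.0028 0.1774] [-0.0012  0.0011  0.0033]
[ 0.6772 -0.1409  0.0401] (420, 90, 30, 44)
[ 0.6926 -0.1006  0.0223] (402, 90, 15, 27)
[ 0.6215 -0.0647  0.0131] (382, 140, 9, 16)
```

View pics/w2.png

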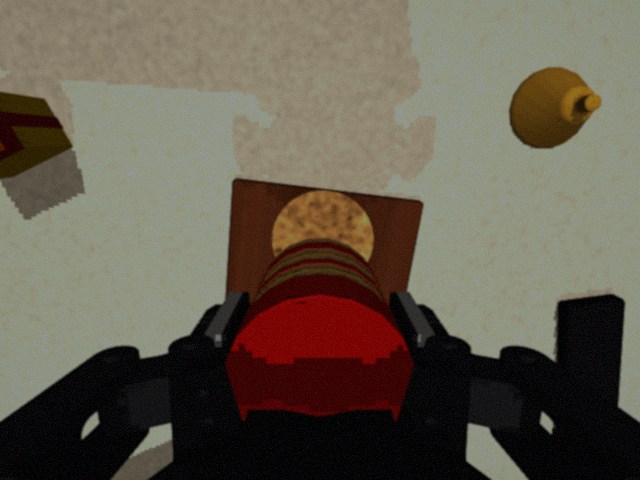

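The wrist picture shows the red tin upright in the jaws, with the left pad below and ahead of it at (322,235) and the lid at (320,340). Lower it.

```bash
python3 -m handwheel '0 0.002 0.09 0 0 0;0 0.002 0.14 0 0 0;0 0.002 0.165 0 0 0;0 0.002 0.177 0 0 0;0 0.002 0.177 0 0 0'
python3 -m handwheel '0 0 0 0 0 0;0 0 0.002 0 0 0;0 0 0.002 0 0 0'
python3 go.py 0.637 -0.087 0.031 90
```

```text
time_s: 4.88
ee_pos: [0.6389, -0.0859, 0.0341]
ee_rot: [3.139, 0.0, 1.574]
force: [-0.7, 0.0, -1.9]
grip_width: 0.055
time_s: 5.25
ee_pos: [0.6388, -0.0859, 0.0337]
ee_rot: [3.14, 0.0, 1.574]
force: [-1.3, 0.1, 5.2]
grip_width: 0.0549
t 5.25 pos [ 0.6388 -0.0859  0.0337] rot [1.7988e+02 2.0000e-02 9.0210e+01] w 0.0549 F [-1.3  0.1  5.2]
row [-0.0021 -0.0036  0.0054] [0.0026 0.0005 0.0046]
```

```bash
python3 -m handwheel '0 0 0 0 0 0;0 0 0 0 0 0;0 0 0 0 0 0;0 0 -0.02 0 0 0;0 0 -0.1 0 0 0' 85
python3 -m handwheel '0 0 -0.1 0 0 0;-0.05 -0.07 -0.2 0 0 0;-0.13 -0.17 -0.2 0 0 0;-0.2 -0.27 -0.2 0 0 0;-0.28 -0.37 -0.2 0 0 0'
python3 -m handwheel '-0.1 -0.13 0 0 0 0;-0.15 -0.2 0 0 0 0;-0.15 -0.2 0 0 0 0;-0.15 -0.2 0 0 0 0;-0.15 -0.2 0 0 0 0'
python3 go.py 0.352 -0.303 0.021 90
python3 - <<'E'
from h import *
c=camera_info('top');im,d=get_image('top');cv2.imwrite('pics/t2.png',im[100:350,300:580,::-1])
for k in blobs(mask(im,(172,120,90),(6,255,255)),200,(340,100,450,230))[:2]:print('red',circ(c,k,.08),cv2.boundingRect(k))
c=camera_info('wrist');im,d=get_image('wrist')
k=blobs(mask(im,(50,110,40),(80,255,255)),1500)
for a in k[:3]: print('green',circ(c,a,.07),cv2.boundingRect(a))
E
```

```text
time_s: 5.88
ee_pos: [0.6361, -0.086, 0.0804]
ee_rot: [-3.136, -0.0, 1.575]
force: [1.3, 0.1, 0.3]
grip_width: 0.0848
time_s: 6.5
ee_pos: [0.4551, -0.2252, 0.1828]
ee_rot: [3.14, 0.001, 1.575]
force: [0.7, -1.1, 0.7]
grip_width: 0.085
time_s: 7.12
ee_pos: [0.3585, -0.2983, 0.1823]
ee_rot: [3.14, -0.0, 1.578]
force: [-0.2, -0.5, -0.5]
grip_width: 0.085
t 7.12 pos [ 0.3585 -0.2983  0.1823] rot [179.91  -0.    90.42] w 0.085 F [-0.2 -0.5 -0.5]
row [-0.0093 -0.0137  0.3225] [ 0.0021 -0.0001  0.0093]
red [ 0.6382 -0.0885  0.0283] (379, 138, 32, 32)
green [ 0.3524 -0.3019  0.0279] (271, 207, 79, 77)
```

The top camera has the red tin at (0.638, -0.0885), within about 1 mm of the pad. Grasp the green tin.

```bash
python3 -m handwheel '-0.008 -0.013 0 0 0 0;-0.008 -0.013 0.11 0 0 0;-0.008 -0.013 0.22 0 0 0;-0.008 -0.013 0.322 0 0 0;-0.008 -0.013 0.322 0 0 0'
python3 -m handwheel '0 0 0 0 0 0;0 0 0 0 0 0;0 0 0 0 0 0;0 0 0 0 0 0;0 0 0 0 0 0' 40
python3 -m handwheel '0 0 -0.1 0 0 0;0 0 -0.2 0 0 0;0 0.1 -0.2 0 0 0;0.03 0.2 -0.2 0 0 0;0.04 0.3 -0.2 0 0 0'
python3 -m handwheel '0.02 0.1 0 0 0 0;0.03 0.2 0 0 0 0;0.03 0.227 0 0 0 0;0.03 0.227 0 0 0 0;0.03 0.227 0 0 0 0'
python3 go.py 0.6157 -0.2655 0.031 90
```

```text
time_s: 7.85
ee_pos: [0.3482, -0.3018, 0.018]
ee_rot: [-3.134, -0.005, 1.576]
force: [0.1, 0.4, 0.9]
grip_width: 0.0855
time_s: 8.48
ee_pos: [0.3518, -0.3047, 0.0233]
ee_rot: [3.138, 0.003, 1.574]
force: [-0.2, 0.5, 7.2]
grip_width: 0.0548
time_s: 9.1
ee_pos: [0.5015, -0.2824, 0.1226]
ee_rot: [3.14, 0.001, 1.575]
force: [0.2, -0.9, -0.9]
grip_width: 0.055
time_s: 9.72
ee_pos: [0.6121, -0.2684, 0.1212]
ee_rot: [-3.14, 0.001, 1.573]
force: [-0.1, -0.2, -1.9]
grip_width: 0.0547
t 9.72 pos [ 0.6121 -0.2684  0.1212] rot [-1.7992e+02  4.0000e-02  9.0150e+01] w 0.0547 F [-0.1 -0.2 -1.9]
row [0.0059 0.0074 0.1804] [-0.0017  0.0008  0.0033]
```

```bash
python3 -m handwheel '0.001 0.006 0.09 0 0 0;0.001 0.006 0.14 0 0 0;0.001 0.006 0.165 0 0 0;0.001 0.006 0.177 0 0 0;0.001 0.006 0.177 0 0 0'
python3 -m handwheel '0 0 0 0 0 0;0 0 0.002 0 0 0;0 0 0.002 0 0 0'
python3 -m handwheel '0 0 0 0 0 0;0 0 0 0 0 0;0 0 0 0 0 0;0 0 -0.02 0 0 0;0 0 -0.1 0 0 0' 85
python3 -m handwheel '0 0 -0.1 0 0 0;0.08 -0.05 -0.22 0 0 0;0.2 -0.1 -0.22 0 0 0;0.32 -0.15 -0.22 0 0 0;0.42 -0.2 -0.22 0 0 0'
python3 -m handwheel '0 0 0 0 0 0;0 0 0 0 0 0'
python3 go.py 0.343 0.287 0.18 90
python3 - <<'E'
from h import *
c=camera_info('top');im,d=get_image('top');cv2.imwrite('pics/t2.png',im[...,::-1])
for k in blobs(mask(im,(172,120,90),(6,255,255)),200,(340,100,450,230))[:2]:print('red',circ(c,k,.08),cv2.boundingRect(k))
for k in blobs(mask(im,(50,120,70),(80,255,255)),200)[:2]:print('green',circ(c,k,.08),cv2.boundingRect(k))
E
```

```text
time_s: 10.35
ee_pos: [0.6173, -0.2677, 0.0339]
ee_rot: [3.139, 0.001, 1.574]
force: [0.1, -0.3, -2.1]
grip_width: 0.0548
time_s: 10.72
ee_pos: [0.6174, -0.2674, 0.0334]
ee_rot: [3.14, 0.001, 1.574]
force: [-2.1, 1.4, 6.5]
grip_width: 0.0553
time_s: 11.35
ee_pos: [0.6147, -0.2666, 0.0796]
ee_rot: [-3.136, -0.002, 1.575]
force: [0.6, -0.6, -0.4]
grip_width: 0.0847
time_s: 11.98
ee_pos: [0.5189, -0.0621, 0.1926]
ee_rot: [3.139, -0.0, 1.575]
force: [0.4, 1.2, 0.4]
grip_width: 0.0849
time_s: 12.22
ee_pos: [0.5198, -0.0648, 0.192]
ee_rot: [3.14, 0.001, 1.574]
force: [0.5, -0.1, -0.3]
grip_width: 0.0852
t 12.22 pos [ 0.5198 -0.0648  0.192 ] rot [1.7991e+02 6.0000e-02 9.0210e+01] w 0.0852 F [ 0.5 -0.1 -0.3]
row [ 0.705  -0.3509  0.0227] [0.002  0.0014 0.0047]
red [ 0.6316 -0.1351  0.0462] (395, 138, 51, 39)
red [ 0.5593 -0.0879  0.0417] (385, 175, 20, 48)
green [ 0.6158 -0.2653  0.0273] (481, 150, 32, 31)
```

View pics/t2.png

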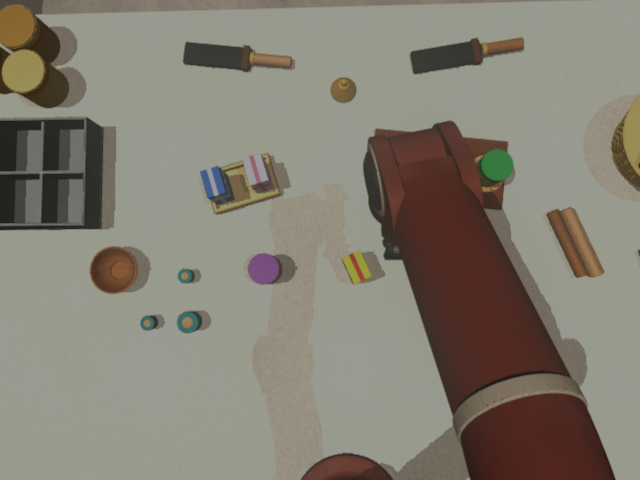

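Green tin at (490,166) in the picture, measured (0.616, -0.265), on the right pad; the red tin is hidden under the arm. Next, the large pot at (189,322).

```bash
python3 -m handwheel '0.1 -0.05 0 0 0 0;0.2 -0.1 0 0 0 0;0.3 -0.15 0 0 0 0;0.4 -0.2 0 0 0 0;0.5 -0.25 0.01 0 0 0' 65
python3 -m handwheel '0.1 -0.05 0.03 0 0 0;0.205 -0.1 0.06 0 0 0;0.205 -0.1 0.06 0 0 0;0.205 -0.1 0.06 0 0 0;0.205 -0.1 0.06 0 0 0'
python3 go.py 0.343 0.287 0.006 90
python3 - <<'E'
from h import *
c=camera_info('wrist');im,d=get_image('wrist');cv2.imwrite('pics/w3.png',im[...,::-1])
for a in blobs(mask(im,(80,70,25),(105,255,255)),300)[:4]: print('teal',circ(c,a,.04),cv2.boundingRect(a))
c=camera_info('top');im,d=get_image('top')
for k in blobs(mask(im,(172,120,90),(6,255,255)),200,(340,100,450,230))[:2]:print('red',circ(c,k,.08),cv2.boundingRect(k))
E
```

```text
time_s: 12.9
ee_pos: [0.3946, 0.1859, 0.1867]
ee_rot: [3.139, -0.001, 1.57]
force: [0.2, 1.0, 1.3]
grip_width: 0.0652
time_s: 13.52
ee_pos: [0.3447, 0.2859, 0.1564]
ee_rot: [3.141, 0.001, 1.57]
force: [-0.3, 0.0, -0.1]
grip_width: 0.0648
t 13.53 pos [0.3447 0.2859 0.1564] rot [1.7996e+02 4.0000e-02 8.9940e+01] w 0.0648 F [-0.3  0.  -0.1]
row [ 0.0024 -0.0035  0.3007] [ 0.0009  0.0009 -0.0014]
teal [0.3432 0.2891 0.0199] (290, 207, 55, 55)
teal [0.3415 0.3667 0.0127] (295, 98, 39, 41)
teal [0.4234 0.302  0.0134] (415, 198, 37, 38)
red [ 0.6388 -0.087   0.0296] (378, 138, 33, 32)
```

View pics/w3.png

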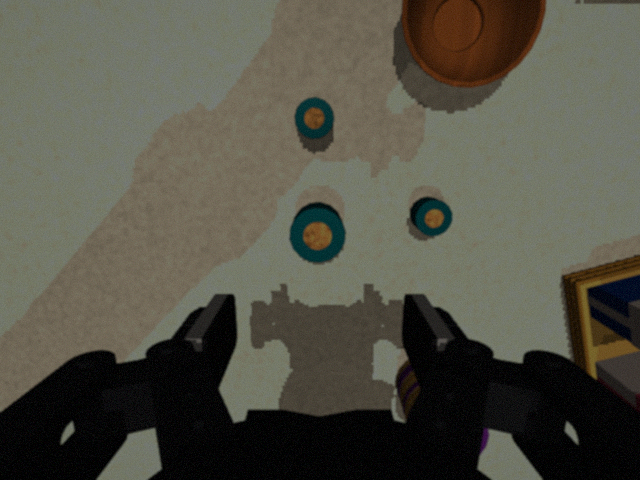

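The wrist picture shows the large pot at (317,235), the look-alikes at (315,118) and (432,217), and clear finger room. Pot measured at (0.343, 0.288).

```bash
python3 -m handwheel '0.004 -0.003 0.1 0 0 0;0.004 -0.003 0.19 0 0 0;0.004 -0.003 0.25 0 0 0;0.004 -0.003 0.28 0 0 0;0.004 -0.003 0.292 0 0 0'
python3 -m handwheel '0 0 0 0 0 0;0 0 0 0 0 0;0 0 0 0 0 0;0 0 0 0 0 0;0 0 0 0 0 0' 25
python3 go.py 0.343 0.287 0.006 90
```

```text
time_s: 14.25
ee_pos: [0.3419, 0.2888, 0.0097]
ee_rot: [-3.141, 0.001, 1.573]
force: [-0.2, 0.5, -0.2]
grip_width: 0.065
time_s: 14.88
ee_pos: [0.342, 0.2899, 0.0112]
ee_rot: [3.14, -0.001, 1.574]
force: [-0.1, -0.3, 5.7]
grip_width: 0.0385
t 14.88 pos [0.342  0.2899 0.0112] rot [ 1.7991e+02 -5.0000e-02  9.0190e+01] w 0.0385 F [-0.1 -0.3  5.7]
row [-0.0057  0.0019  0.0103] [ 0.002  -0.0011  0.0042]
```

```bash
python3 -m handwheel '0 0 -0.1 0 0 0;0 0 -0.2 0 0 0;0 0 -0.3 0 0 0;-0.07 0.06 -0.3 0 0 0;-0.17 0.1 -0.3 0 0 0'
python3 -m handwheel '-0.1 0.05 0 0 0 0;-0.2 0.1 0 0 0 0;-0.3 0.15 0 0 0 0;-0.4 0.2 0 0 0 0;-0.5 0.25 0 0 0 0'
python3 -m handwheel '-0.1 0.05 0 0 0 0;-0.2 0.1 0 0 0 0;-0.3 0.15 0 0 0 0;-0.4 0.19 0 0 0 0;-0.44 0.2 0 0 0 0'
python3 -m handwheel '0 0 0 0 0 0;0 0 0 0 0 0'
python3 go.py 0.616 -0.266 0.091 90
python3 - <<'E'
from h import *
c=camera_info('side');im,d=get_image('side');cv2.imwrite('pics/s1.png',cv2.resize(im[90:260,300:520],None,fx=3,fy=3)[...,::-1])
c=camera_info('wrist');im,d=get_image('wrist');cv2.imwrite('pics/w4.png',im[...,::-1])
for a in blobs(mask(im,(50,110,40),(78,255,255)),300)[:4]: print('green',circ(c,a,.08),cv2.boundingRect(a))
E
```

```text
time_s: 15.5
ee_pos: [0.3933, 0.2052, 0.1614]
ee_rot: [3.138, -0.003, 1.577]
force: [0.7, -0.2, -1.8]
grip_width: 0.0384
time_s: 16.12
ee_pos: [0.5179, -0.0465, 0.1603]
ee_rot: [-3.141, -0.0, 1.575]
force: [1.3, 0.5, -0.4]
grip_width: 0.0388
time_s: 16.75
ee_pos: [0.6178, -0.2695, 0.159]
ee_rot: [-3.14, 0.002, 1.569]
force: [-0.6, -0.4, -0.6]
grip_width: 0.0382
time_s: 17.0
ee_pos: [0.6181, -0.262, 0.1601]
ee_rot: [-3.141, -0.002, 1.577]
force: [-0.1, 0.3, -1.3]
grip_width: 0.0386
t 17.0 pos [ 0.6181 -0.262   0.1601] rot [-1.7995e+02 -1.3000e-01  9.0350e+01] w 0.0386 F [-0.1  0.3 -1.3]
row [-0.0084 -0.0042  0.1382] [-0.0011 -0.0028  0.0077]
green [ 0.6174 -0.2627  0.0286] (273, 212, 90, 73)
```

View pics/w4.png

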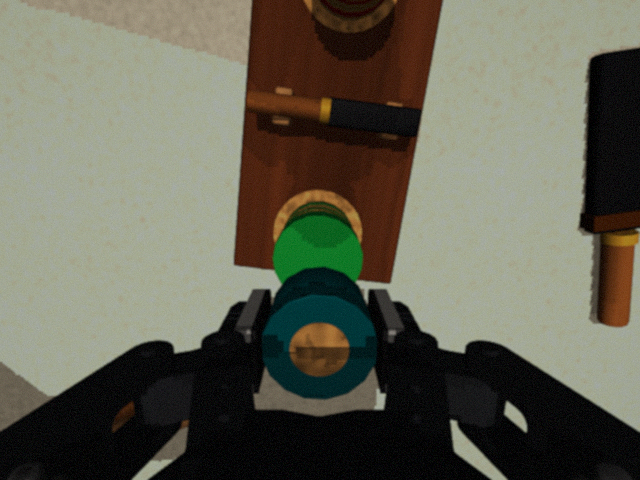

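The pot is held upright at (320,345) over the green lid at (318,255), measured (0.617, -0.263). Small correction, then lower.

```bash
python3 -m handwheel '-0.003 -0.003 0.05 0 0 -0;-0.003 -0.003 0.1 0 0 0;-0.003 -0.003 0.125 0 0 0;-0.003 -0.003 0.136 0 0 0;-0.003 -0.003 0.136 0 0 0'
python3 -m handwheel '0 0 0 0 0 0;0 0 0.004 0 0 0;0 0 0.004 0 0 0'
python3 go.py 0.616 -0.264 0.0905 90
```

```text
time_s: 17.73
ee_pos: [0.6173, -0.2655, 0.0927]
ee_rot: [3.141, -0.0, 1.575]
force: [-0.1, 0.3, -0.5]
grip_width: 0.0388
time_s: 18.1
ee_pos: [0.6176, -0.2661, 0.0913]
ee_rot: [3.14, 0.001, 1.574]
force: [0.4, -0.1, 3.2]
grip_width: 0.0383
t 18.1 pos [ 0.6176 -0.2661  0.0913] rot [1.7989e+02 4.0000e-02 9.0200e+01] w 0.0383 F [ 0.4 -0.1  3.2]
row [ 0.0042 -0.0033  0.0016] [0.0025 0.0008 0.0045]
```

```bash
python3 -m handwheel '0 0 0 0 0 0;0 0 0 0 0 0;0 0 0 0 0 0;0 0 -0.02 0 0 0;0 0 -0.1 0 0 0' 62
python3 -m handwheel '0 0 -0.12 0 0 0;0.03 -0.02 -0.2 0 0 -0.1;0.13 -0.09 -0.2 0 0 -0.2;0.23 -0.16 -0.2 0 0 -0.3;0.33 -0.23 -0.2 0 0 -0.5' 85
python3 -m handwheel '0 0 0 0 0 0;0 0 0 0 0 0'
python3 go.py 0.44 -0.0196 0.21 114.2
python3 - <<'E'
from h import *
c=camera_info('side');im,d=get_image('side');cv2.imwrite('pics/s1.png',cv2.resize(im[90:260,300:520],None,fx=3,fy=3)[...,::-1])
E
```

```text
time_s: 18.73
ee_pos: [0.6151, -0.2656, 0.1386]
ee_rot: [-3.136, -0.002, 1.575]
force: [0.5, -0.7, -0.1]
grip_width: 0.0621
time_s: 19.35
ee_pos: [0.5004, -0.0996, 0.2414]
ee_rot: [3.14, 0.001, 1.972]
force: [0.8, 0.1, 1.0]
grip_width: 0.0851
time_s: 19.6
ee_pos: [0.502, -0.102, 0.2412]
ee_rot: [3.14, 0.002, 1.966]
force: [0.0, -0.5, -0.3]
grip_width: 0.0851
t 19.6 pos [ 0.502  -0.102   0.2412] rot [1.7993e+02 1.1000e-01 1.1265e+02] w 0.0851 F [ 0.  -0.5 -0.3]
row [ 0.2    -0.051   0.0619] [ 0.0016  0.0026 -0.0344]
```

View pics/s1.png

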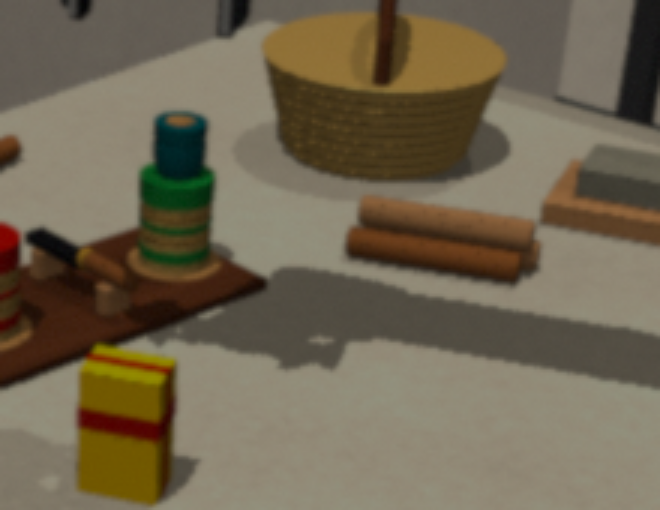

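The side crop shows the pot upright in the middle of the green lid, at crop (180,145). Move above the yellow carton and look.

```bash
python3 -m handwheel '0.1 -0.025 0.03 0 0 -0.035;0.2 -0.051 0.06 0 0 -0.035;0.2 -0.051 0.06 0 0 -0.035;0.2 -0.051 0.06 0 0 -0.035;0.2 -0.051 0.06 0 0 -0.035'
python3 -m handwheel '0 0 0 0 0 0'
python3 go.py 0.44 -0.0196 0.036 114.2
python3 - <<'E'
from h import *
def yel(c,im,lo,hi,z,bx=None):
    k=blobs(mask(im,lo,hi),100,bx);print([ (rect(c,a,z).tolist(),cv2.boundingRect(a)) for a in k[:4]])
c=camera_info('wrist');im,d=get_image('wrist');cv2.imwrite('pics/w5.png',im[...,::-1])
yel(c,im,(22,140,120),(36,255,255),.084)
c=camera_info('top');im,d=get_image('top');np.savez('pics/top3.npz',im=im,**c)
for k in blobs(mask(im,(105,120,60),(125,255,255)),30,(195,160,240,215))[:2]: print('blue',rect(c,k,.089))
h=cv2.cvtColor(im,cv2.COLOR_RGB2HSV)
wm=cv2.inRange(h,(0,0,120),(180,255,255))[150:210,235:285];print('white px V>..',(wm>0).sum())
for p in [(250,165),(262,172),(257,175),(240,160),(285,190),(268,190)]: print(p,h[p[1],p[0]])
E
```

```text
time_s: 20.27
ee_pos: [0.4408, -0.0203, 0.2105]
ee_rot: [3.14, 0.0, 1.991]
force: [0.5, 0.1, 0.9]
grip_width: 0.0849
time_s: 20.4
ee_pos: [0.4401, -0.0198, 0.2104]
ee_rot: [3.141, 0.0, 1.992]
force: [-0.1, 0.7, -0.2]
grip_width: 0.085
t 20.4 pos [ 0.4401 -0.0198  0.2104] rot [179.95   0.   114.15] w 0.085 F [-0.1  0.7 -0.2]
row [ 5.000e-04 -3.000e-04  3.488e-01] [ 0.001   0.0001 -0.0011]
[]
blue [594.2 221.4  47.6  10.8  16.6]
blue [588.3 241.7  47.6   9.7  16.3]
white px V>.. 1827
(250, 165) [110  10 158]
(262, 172) [110  10 158]
(257, 175) [172  94 152]
(240, 160) [ 28  29 141]
(285, 190) [ 32  27 153]
(268, 190) [ 18  87 105]
```

View pics/w5.png

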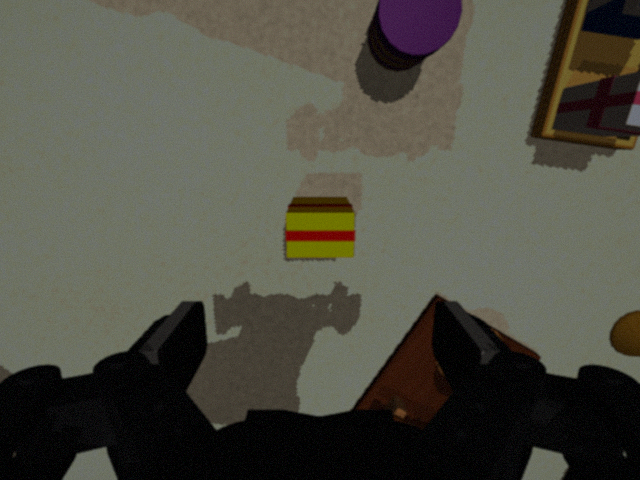

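The wrist picture shows the yellow carton's top centred at (320.5,234.5), square with the jaws, with nothing near the fingers. Next, cast that centre and measure the white carton's top.

```bash
python3 - <<'E'
from h import *
c=camera_info('wrist');print('yel',ray(c,(320.5,234.5),.084), [ray(c,p,.084).round(4) for p in((287,234.5),(354,234.5),(320.5,211),(320.5,258))])
f=np.load('pics/top3.npz');im=f['im'];c={k:f[k] for k in('mtx','world_to_cam')}
m=mask(im,(95,4,125),(140,60,255))|mask(im,(160,50,125),(180,160,255))
for k in blobs(m,100,(235,140,285,215))[:2]: print('white',rect(c,k,.089),cv2.boundingRect(k))
k=blobs(mask(im,(95,60,60),(125,255,255))|mask(im,(95,4,125),(140,60,255)),100,(195,155,235,215))
for a in k[:2]: print('blue+ribbon',rect(c,a,.089),cv2.boundingRect(a))
m=mask(im,(15,90,80),(32,255,255));k=blobs(m,20,(195,145,290,220));w=np.vstack(k);print('tray rim',rect(c,w,.02),cv2.boundingRect(w))
E
```

```text
yel [ 0.44040891 -0.01795181] [array([ 0.4182, -0.028 ]), array([ 0.4626, -0.0079]), array([ 0.4333, -0.0022]), array([ 0.4478, -0.0342])]
white [612.6 156.8  49.6  32.2  16.6] (243, 154, 25, 31)
blue+ribbon [591.7 231.7  51.1  35.2  16.6] (200, 166, 26, 32)
tray rim [600.9 193.5  82.6 129.6  16.5] (211, 154, 69, 60)
```

```bash
python3 -m handwheel '0.001 0 0.1 0 0 0;0.001 0 0.2 0 0 0;0.001 0 0.28 0 0 0;0.001 0 0.33 0 0 0;0.001 0 0.346 0 0 0'
python3 -m handwheel '0 0 0 0 0 0;0 0 0 0 0 0;0 0 0 0 0 0;0 0 0 0 0 0;0 0 0 0 0 0' 35
python3 go.py 0.6017 0.194 0.141 106.5
python3 -m handwheel '0 0 -0.05 0 0 0;0 0 -0.15 0 0 0;0 0 -0.25 0 0 0;0 0 -0.28 0 0 0;0 0 -0.28 0 0 0'
python3 go.py 0.6017 0.194 0.176 106.5
python3 - <<'E'
from h import *
c=camera_info('wrist');im,d=get_image('wrist');cv2.imwrite('pics/w6.png',im[...,::-1])
E
```

```text
time_s: 21.12
ee_pos: [0.4386, -0.0185, 0.0361]
ee_rot: [-3.14, -0.001, 1.995]
force: [-0.1, 0.2, 0.1]
grip_width: 0.085
time_s: 21.75
ee_pos: [0.4399, -0.0184, 0.0384]
ee_rot: [3.139, 0.001, 1.995]
force: [-0.8, -0.6, 5.0]
grip_width: 0.0496
t 21.75 pos [ 0.4399 -0.0184  0.0384] rot [1.7987e+02 7.0000e-02 1.1428e+02] w 0.0496 F [-0.8 -0.6  5. ]
row [ 0.2539  0.4701 -0.2045] [0.003  0.0014 0.1729]
time_s: 22.38
ee_pos: [0.4393, -0.0188, 0.1783]
ee_rot: [3.139, 0.002, 1.994]
force: [-1.1, 0.4, -1.6]
grip_width: 0.0497
t 22.38 pos [ 0.4393 -0.0188  0.1783] rot [1.7988e+02 1.0000e-01 1.1424e+02] w 0.0497 F [-1.1  0.4 -1.6]
row [0.2547 0.4709 0.0051] [0.0028 0.002  0.172 ]
```

View pics/w6.png

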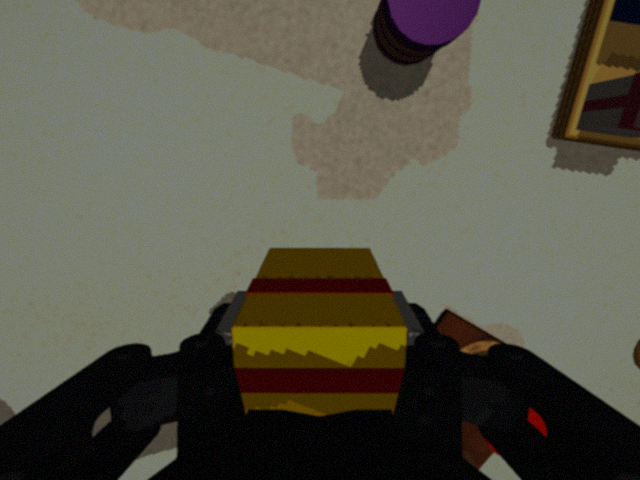

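Carton held squarely, its far top edge at row 326. Move over the gap, then check the carton's offset in the jaws and the tray position.

```bash
python3 - <<'E'
from h import *
from scipy.spatial.transform import Rotation as Ro
s=env.observe();c=camera_info('wrist')
for px in((234,326),(320,326),(406,326)):
    p=ray(c,px,s['ee_pos'][2]-.0375+.084);print((Ro.from_euler('xyz',s['ee_rot']).inv().apply(np.r_[p,s['ee_pos'][2]]-s['ee_pos'])*1000).round(1))
E
python3 -m handwheel '0.05 0.09 0 0 0 0.04;0.1 0.19 0 0 0 0.1;0.15 0.285 0 0 0 0.172;0.2 0.38 0 0 0 0.172;0.25 0.465 0 0 0 0.172'
python3 -m handwheel '0 0 0 0 0 0;0 0 0 0 0 0;0 0 0 0 0 0'
python3 go.py 0.6017 0.194 0.043 106.5
python3 - <<'E'
from h import *
c=camera_info('wrist');im,d=get_image('wrist');cv2.imwrite('pics/w7.png',im[...,::-1])
E
```

```text
[ 16.4 -23.3  -0. ]
[16.5  0.6 -0. ]
[16.5 24.5 -0. ]
time_s: 23.05
ee_pos: [0.5996, 0.1921, 0.1747]
ee_rot: [-3.138, 0.001, 1.86]
force: [0.2, 0.2, -0.9]
grip_width: 0.0493
time_s: 23.42
ee_pos: [0.5988, 0.1891, 0.1763]
ee_rot: [-3.139, 0.002, 1.858]
force: [-1.0, 0.5, -2.1]
grip_width: 0.0493
t 23.43 pos [0.5988 0.1891 0.1763] rot [-1.7986e+02  1.0000e-01  1.0645e+02] w 0.0493 F [-1.   0.5 -2.1]
row [0.0083 0.0089 0.2667] [-0.0031  0.0022 -0.0011]
```

View pics/w7.png

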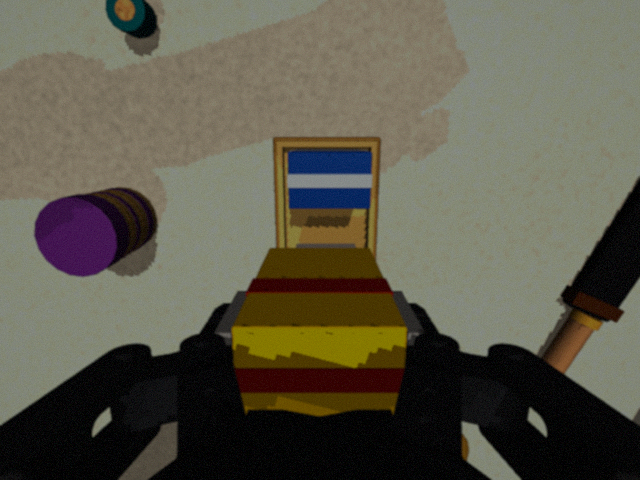

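The wrist picture shows the blue carton's top spanning (287..372, 151..209), aligned with the image. Cast its centre to refine the gap.

```bash
python3 - <<'E'
from h import *
c=camera_info('wrist')
p=ray(c,(329.5,180),.089);t=np.radians(16.5);print('blue',p,'gap',p-.039*np.array([-np.sin(t),np.cos(t)]))
print(np.linalg.norm(ray(c,(329.5,151),.089)-ray(c,(329.5,209),.089)),[ray(c,q,.02).round(4) for q in((275,139),(380,139))])
e=ray(c,(329.5,209),.089);print('blue inner edge -> gap', e-.022*np.array([-np.sin(t),np.cos(t)]))
E
```

```text
blue [0.59265123 0.23308623] gap [0.60372783 0.19569226]
0.034506846254997094 [array([0.5475, 0.2449]), array([0.6239, 0.2676])]
blue inner edge -> gap [0.6040159  0.19515996]
```

Both views agree to 1 mm across the gap. Correct, then descend in two stages, watching the force.

```bash
python3 -m handwheel '0.009 0.011 0 0 0 0;0.009 0.011 0 0 0 0;0.009 0.011 0.03 0 0 0;0.009 0.011 0.07 0 0 0;0.009 0.011 0.09 0 0 0'
python3 -m handwheel '0 0 0 0 0 0;0 0 0.03 0 0 0;0 0 0.06 0 0 0;0 0 0.06 0 0 0'
python3 go.py 0.6028 0.1948 0.0424 106.5
python3 - <<'E'
from h import *
c=camera_info('wrist');im,d=get_image('wrist');a=im[100:480,180:470];cv2.imwrite('pics/w8.png',cv2.resize(a,None,fx=1.5,fy=1.5)[...,::-1])
E
```

```text
time_s: 24.1
ee_pos: [0.6025, 0.1961, 0.1301]
ee_rot: [-3.138, 0.001, 1.86]
force: [-0.3, 1.4, -1.8]
grip_width: 0.0493
time_s: 24.6
ee_pos: [0.6023, 0.1962, 0.1004]
ee_rot: [-3.138, 0.001, 1.86]
force: [0.6, 0.2, -1.4]
grip_width: 0.0492
t 24.6 pos [0.6023 0.1962 0.1004] rot [-1.7978e+02  4.0000e-02  1.0655e+02] w 0.0492 F [ 0.6  0.2 -1.4]
row [-0.0029  0.0005  0.116 ] [-0.0049  0.0008  0.0011]
```

View pics/w8.png

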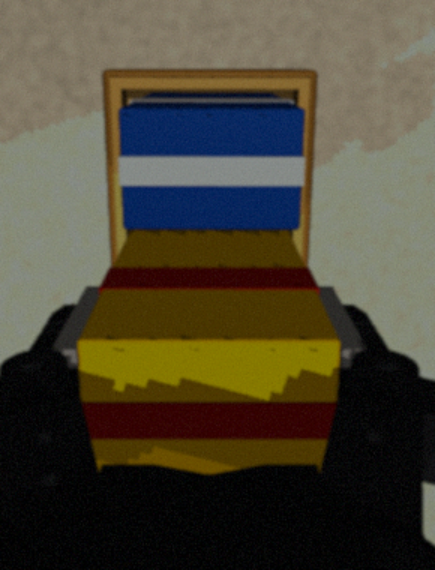

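The carton is entering the gap beside the blue one with no contact force. Continue down with a 1.5 mm correction.

```bash
python3 -m handwheel '-0.003 0 0.03 0 0 0;-0.003 0 0.06 0 0 0;-0.003 0 0.09 0 0 0;-0.003 0 0.11 0 0 0;-0.003 0 0.11 0 0 0'
python3 -m handwheel '0 0 0 0 0 0;0 0 0.006 0 0 0;0 0 0.008 0 0 0;0 0 0.008 0 0 0'
python3 go.py 0.6028 0.1948 0.0424 106.5
```

```text
time_s: 25.28
ee_pos: [0.6032, 0.1953, 0.0461]
ee_rot: [-3.139, 0.0, 1.86]
force: [0.2, 0.9, -1.5]
grip_width: 0.0492
time_s: 25.78
ee_pos: [0.604, 0.1956, 0.0435]
ee_rot: [3.141, -0.0, 1.86]
force: [-0.5, -0.6, -1.4]
grip_width: 0.0495
t 25.77 pos [0.604  0.1956 0.0435] rot [179.98  -0.   106.55] w 0.0495 F [-0.5 -0.6 -1.4]
row [-0.0009 -0.0028  0.0022] [ 0.0004 -0.0001  0.001 ]
```

```bash
python3 -m handwheel '0 0 0.002 0 0 0;0 0 0.004 0 0 0;0 0 0.004 0 0 0'
python3 -m handwheel '0 0 0 0 0 0;0 0 0 0 0 0'
```

```text
time_s: 26.15
ee_pos: [0.6041, 0.1957, 0.0435]
ee_rot: [3.141, 0.001, 1.859]
force: [-2.9, -1.6, 9.4]
grip_width: 0.0493
time_s: 26.4
ee_pos: [0.604, 0.1957, 0.0434]
ee_rot: [3.141, 0.001, 1.859]
force: [-1.5, -2.2, 9.1]
grip_width: 0.0492
```

On the floor (9 N). Release, rise, step aside and check everything.

```bash
python3 -m handwheel '0 0 0 0 0 0;0 0 0 0 0 0;0 0 0 0 0 0;0 0 -0.02 0 0 0;0 0 -0.1 0 0 0' 75
python3 -m handwheel '0 0 -0.1 0 0 0;0 0 -0.2 0 0 0;0 0 -0.3 0 0 0;-0.1 -0.1 -0.3 0 0 0;-0.15 -0.2 -0.3 0 0 0'
python3 -m handwheel '-0.1 -0.05 0 0 0 0;-0.15 -0.1 0 0 0 0;-0.15 -0.1 0 0 0 0;-0.15 -0.1 0 0 0 0'
python3 go.py 0.5 0 0.25 106.5
python3 - <<'E'
from h import *
S,_=get_image('side');cs=camera_info('side')
c=camera_info('top');im,d=get_image('top')
B=(195,145,290,220)
m=mask(im,(95,4,125),(140,60,255))|mask(im,(160,50,125),(180,160,255))
for k in blobs(m,100,(240,140,285,215))[:1]: print('white',rect(c,k,.089))
k=blobs(mask(im,(95,60,60),(125,255,255)),20,(195,155,235,215));print('blue',rect(c,np.vstack(k),.089))
k=blobs(mask(im,(22,140,110),(36,255,255)),20,B);print('yel',rect(c,np.vstack(k),.089) if k else None)
for n,lo,hi,z,b in [('red',(172,120,90),(6,255,255),.08,(340,100,450,230)),('green',(50,120,70),(80,255,255),.08,(460,130,530,230)),('purple',(125,80,60),(155,255,255),.07,(240,250,290,290)),('teal',(82,80,30),(105,255,255),.12,(460,130,530,230))]:
    for k in blobs(mask(im,lo,hi),50,b)[:1]: print(n,circ(c,k,z),cv2.boundingRect(k))
cv2.imwrite('pics/fin.png',np.vstack([np.hstack([cv2.resize(im[135:235,190:290],(400,400)),cv2.resize(im[115:215,420:520],(400,400))])[:300],cv2.resize(S[120:300,120:520],(800,300))])[...,::-1])
E
```

```text
time_s: 27.02
ee_pos: [0.6024, 0.1946, 0.0899]
ee_rot: [-3.136, 0.001, 1.86]
force: [0.8, -0.1, 0.4]
grip_width: 0.0748
time_s: 27.65
ee_pos: [0.5307, 0.0943, 0.2423]
ee_rot: [3.139, 0.001, 1.858]
force: [-0.4, -1.7, -0.7]
grip_width: 0.0752
time_s: 28.15
ee_pos: [0.5041, 0.011, 0.242]
ee_rot: [3.14, -0.001, 1.861]
force: [-0.5, -0.4, -0.3]
grip_width: 0.0747
t 28.15 pos [0.5041 0.011  0.242 ] rot [ 1.799e+02 -3.000e-02  1.066e+02] w 0.0747 F [-0.5 -0.4 -0.3]
row [-0.0187 -0.0141 -0.016 ] [ 0.0023 -0.0007  0.0023]
white [612.5 157.   49.8  32.7  16.3]
blue [591.3 231.2  50.   34.4  16.6]
yel [602.9 193.5  49.   33.7  16.9]
red [ 0.5841 -0.0283  0.0861] (340, 138, 42, 92)
green [ 0.6159 -0.2649  0.0268] (482, 150, 26, 31)
purple [0.4388 0.1442 0.0266] (249, 254, 30, 30)
teal [ 0.6167 -0.2676  0.0195] (494, 148, 23, 23)
```

View pics/fin.png

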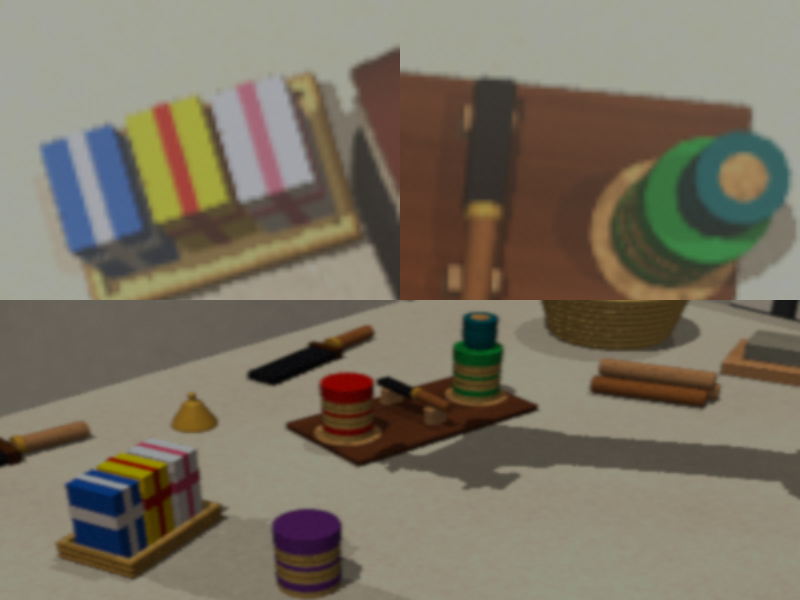

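The final picture shows the yellow carton level between blue and white, both tins on their pads, and the pot upright on the green lid. The offsets are 1–3 mm, and the white, blue and purple items have not moved.

```bash
python3 -c "
from bench import env
print(env.sign_off())"
```

```text
the job is handed in; nothing more can be done
None
```

The display is set out as asked and handed in after about 28 s of robot time. I worked in the order given: red tin, green tin, pot on the green lid, then the yellow carton.

Positions are from the top camera, whose calibration is good to about 2 mm:

| Item | Final check |
|---|---|
| Red tin | Within about 1.5 mm of the left pad's centre |
| Green tin | Within about 2 mm of the right pad's centre |
| Teal pot (the largest of three) | Upright on the green lid, about 3 mm off its centre |
| Yellow carton | At (602.9, 193.5) mm for a gap centre of about (602, 194) mm; pressed down on the tray floor with 9 N before release |
| White and blue cartons | Unmoved to within 0.5 mm |
| Purple tin | Unmoved to within 0.5 mm |

- **Red tin check:** the last top-view reading of the red tin was spoiled by the arm in view. The figure above is from an earlier clear look, and the final side picture shows it standing on its pad.
- **Tray position:** the wrist and top cameras disagreed by about 2 mm along the tray's length, so I aimed midway between them.

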